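# Restock the test-plate drawer

## Robot

A 6-joint arm with a two-finger parallel gripper is mounted at the origin on the work surface. World frame = base frame: x ahead of the robot, y to its left, z up, the work surface at z = 0. Lengths are in m, angles in rad, forces in N, time in s.
With the tool pointing down it reaches from about 0.35 to 0.775 m from the base axis. Payload 7.3 kg.
Tool frame: the origin (TCP) lies at the very end of the fingers, on their centre line; the grasp point (between the pads) lies grip_point_offset behind it (grip_point_offset is the distance from the TCP to the grasp point, in m); z points along the fingers, y is the direction in which the jaws open and shut (so a half turn about z gives the same grasp; the last joint's range is limited). The gripper opens to 92 mm and grips with 3 to 60 N. Pads are 19 mm wide; open, the fingers measure 130 mm over their backs; the gripper's body (75 mm by 190 mm) begins 47 mm behind the grasp point.
Start: joints at [1.034, 0.342, 1.524, -0, 1.275, -0.146], TCP at [0.2, 0.485, 0.227] pointing down, gripper open.
Joint ranges: [-2.53, 2.53], [-0.77, 2.02], [0.04, 2.7], [-1, 4.14], [0.28, 2.66], [-3.11, 3.11]. Speed limits (rad/s): [2.57, 2.57, 3.14, 3.14, 3.14, 3.14].

## Interface

Orientations are given as [roll, pitch, yaw] about the fixed x, y, z axes, in that order (R = Rz(yaw) Ry(pitch) Rx(roll)).
In Python, from cell import * gives the robot as it stands.
- The arm moves only by the shell command python3 -m inch 'ROWS' [OPENING] [FORCE]. ROWS is JSON, a list that holds one entry, the list of rows, each a list of 4 numbers: the shift along the tool's x, y, z in mm, then the turn about the tool's z in rad. In form: [[[x, y, z, roll], ...]]. A call has 1 to 10 rows; each row shifts and turns the commanded pose from where the row before left it, along the tool's axes as they then stand; what a row does not reach is not made up. A row lasts 1/8 s, in which the tool goes at most 62.5 mm and 10.7 degrees, less where a joint would pass 70% of its speed; a pose out of reach is approached as far as the arm can. A call with a gripper value outside its range is refused whole. OPENING is the closure, from -1 (fully open) to 1 (shut), set as the call begins (- or left out, the last holds). The fingers move at their own pace and stop on an object; FORCE is the grip in N (left out, the last holds). Time passes only in rows, so rows that do not move let the fingers close. It gives the time, the measured TCP pose, the force and the opening at its end, in the units of the state.
- observe(): the state, without advancing time (a new reading comes with each control period).
- read_camera(name): name is "side" or "top" or "wrist"; returns a dict with "img" (420x560x3 uint8, blue, green, red), "fx", "fy", "cx", "cy" (pixels), "eye" and "rotation" of the camera in the world; the wrist camera has in their place "T_tool_cam" (4x4, takes a point from camera to tool coordinates, whose origin is the TCP and whose axes are the flange's). Camera axes: x right, y down, z forward; pixel columns grow to the right and rows downward; lengths in m; the calibration is good to about 2 mm. A picture is of the moment at which its call begins: read the wrist's pose just before it. There is no depth.
- hand_in(): hands the job in, once; it reports no verdict.
Trained networks look in the newest picture that a camera, given by its name, has taken for a name from the list of things; names that differ only in an ending like _2 or _b are one class to them, and where a whole thing is asked for, a point or a joint stands for the part that bears it (a point fixed in the world has none). Each returns a list of dicts, best first, with "conf" (0 to 1); they miss things now and then, are a little off and sometimes report something else, mostly with a low value. They report only what shows in the picture. A call takes as long as a camera call.
- boxes_of(camera, label): "at" ([row, column] in pixels, amid what is visible of it).
- place_of(camera, label): "at" ([row, column] in pixels: a listed point, or the origin of a listed thing).
The state is a dict: "time": time; "qpos": joint angles; "qvel": joint speeds; "joint_efforts": joint torques, N m; "tool_pos": TCP position; "tool_rot": TCP orientation; "contact_force": force on the tool from outside, world axes, zero at the start; "torque": the same for the moment, N m; "opening": finger opening in m.
Only numpy, scipy, OpenCV 4.12 (cv2) and the standard library are available. Lean on these libraries where they do the work, as an engineer would, in place of code of your own. Each camera call takes 0.05 s, during which the arm holds its last target. There are 200 camera calls.

## Task

Pull the top drawer of the white drawer unit out to its stop. Then take the three test plates off the sloping stand together as one pile, carry them over the drawer, tip the pile into the blue bay with its leading end down under the edge of the cabinet top, and lay it flat, fully home in the bay. Let go with the drawer still fully out, and leave the carton, the bottle and the tube rack where they are.

Things in the scene. Friction and masses are not known exactly. Their poses are not given: they have to be found in the camera images.
- cabinet: white drawer unit with two green fronts, fixed; 240 deep (x), 190 wide (y), 150 high. Origin on the table below the middle of its top panel's front edge; x points to its back, y to the robot's left, z up. The top panel is 10 thick (underside 140 above the table). The lower front is blind. It may stand left or right of the stand.
- drawer (a joint): the top drawer, m: 0 shut, 0.150 at its stop; it slides along the cabinet's -x with about 3 N of friction and stays where it is left (it can also be pushed back in). It starts shut or up to 25 mm open.
- handle (a point): middle of the horizontal steel bar handle (bar 12 thick, 110 long along the cabinet's y), 122 above the table, 45 in front of the green drawer front; 39 clear between bar and front, which reaches up to 138. It moves with the drawer; axes as the cabinet's.
- bay (a point): centre of the floor of the blue bay in the drawer, 100 above the table; moves with the drawer, axes as the cabinet's. The bay is 128 long (x) and 64 wide (y) inside. Its floor is a raised strip 40 wide. Guides along its long sides, 20 high over this floor, stand only on the 30 mm next to its far end and the 20 mm next to its near end; between them the sides are open for fingers.
- lip (a point): middle of the lower front edge of the cabinet's top panel, 140 above the table; axes as the cabinet's. With the drawer at its stop, the panel covers the last 14 mm of the bay's far (+x) end, 40 above the bay floor, so the pile's far end must go in under it first, with the near end held high over the sill. The bay's far wall is 24 high over the bay floor.
- bay_near (a point): middle of the bay floor's near (-x) edge, at the foot of the sill (20 high over the bay floor, 6 thick). The drawer front's inside is 36 nearer the robot than this and 38 high over the bay floor. Around the bay lies the grey drawer floor, 10 below the bay floor and 152 wide between side walls 25 high over the bay floor.
- stand: aluminium stand, fixed, a board 40 wide and 130 long sloping 35 degrees, downhill along its +x (away from the robot), with a ledge at its low end, 28 high square to the board, that holds the pile. Origin on the table, axes as those of the world but turned by its yaw.
- rest (a point): point on the stand's board under the middle of the pile, 66 above the table; axes as the stand's (not sloped).
- plate_bottom: lowest of three equal loose plates: rigid white plastic, 120 long (x) x 60 wide (y) x 11 thick (z), green line on the long sides, 40 to 85 g. Origin at the centre of its underside; z out of its upper face with three blue-marked windows. At the start its x points down the slope, its end against the ledge; its long sides overhang the board by 10 each, free to pinch all three plates together.
- plate_middle: the middle plate, same as plate_bottom, lying flush on it.
- plate_top: the upper plate, same as plate_bottom, lying flush on plate_middle; the pile is 33 thick.
- carton: bystander: cardboard glove carton with a blue band, 160 x 80 x 60 high, long side across, behind the stand; origin at the centre of its underside.
- sanitiser: bystander: clear bottle with blue cap, diameter 56, 150 high, beside the stand towards its back; origin at the centre of its underside.
- tube_rack: bystander: white tube rack 60 x 140, 63 high with its tubes, on the cabinet top behind its middle; origin at the centre of its underside.

How it is judged:
By the outcome, as a careful person would: the job done as asked, in the order asked, and still so for the second after the job is handed in, with the robot touching nothing.
It also fails if it takes over 54 s, if anything falls off the work surface, if the arm or the gripper's body presses on something with over 40 N, if the wrist force passes 120 N, or if a joint passes its speed limit or range.

## Working session

There is one attempt and no reset: what is moved stays moved. The work goes in short steps, Python scripts to look and compute and a shell command to move; the robot and the scene stay as the last step left them, time stands still between calls to the robot, and variables do not carry over. Pictures are saved under pics/ and viewed, about 8 in all and at most 12, crops included, and the job is handed in when it is done.

```bash
mkdir -p pics; ls; cat > h.py <<'E'
from cell import *
import numpy as np, cv2
from scipy.spatial.transform import Rotation as R
def ray(cam, rc):
    c=read_camera(cam) if isinstance(cam,str) else cam
    d=np.array([(rc[1]-c["cx"])/c["fx"],(rc[0]-c["cy"])/c["fy"],1.])
    if "eye" in c: o=np.array(c["eye"]);M=np.array(c["rotation"])
    else:
        o,M=c["o"],c["M"]
    d=M@d; return o,d/np.linalg.norm(d)
def wristcam():
    s=observe(); c=read_camera("wrist"); T=np.array(c["T_tool_cam"])
    Rt=R.from_euler('xyz',s["tool_rot"]).as_matrix()
    c["o"]=np.array(s["tool_pos"])+Rt@T[:3,3]; c["M"]=Rt@T[:3,:3]; return c
def tri(rays):
    A=sum(np.eye(3)-np.outer(d,d) for o,d in rays); b=sum((np.eye(3)-np.outer(d,d))@o for o,d in rays)
    p=np.linalg.solve(A,b); return p,[float(np.linalg.norm(np.cross(p-o,d))) for o,d in rays]
def onz(r,z): o,d=r; return o+d*(z-o[2])/d[2]
E
python3 - <<'E'
from h import *
np.set_printoptions(precision=4,suppress=True)
s=observe(); print({k:np.round(v,3) for k,v in s.items()}); print(grip_point_offset)
C={n:read_camera(n) for n in("side","top")}
for n in C:
    cv2.imwrite(f"pics/{n}0.png",C[n]["img"]); print(n,C[n]["eye"],C[n]["fx"],np.array(C[n]["rotation"]).tolist())
W=wristcam(); print(W["T_tool_cam"])
for l in ["cabinet","handle","bay","lip","bay_near","stand","rest","plate_bottom","plate_middle","plate_top","carton","sanitiser","tube_rack"]:
    rs=[]
    for n in C:
        p=place_of(n,l)
        if p: rs.append(ray(C[n],p[0]["at"])); print(l,n,[(np.round(q["at"],1).tolist(),round(q["conf"],2)) for q in p[:2]],end=' ')
    print(); 
    if len(rs)==2: print("   ",*tri(rs))
E
```

```text
pics
{'time': np.float64(0.0), 'qpos': array([ 1.034,  0.343,  1.525, -0.   ,  1.275, -0.146]), 'qvel': array([-0.001,  0.001,  0.002,  0.001,  0.   , -0.001]), 'joint_efforts': array([ -0.   , -43.124, -24.422,   0.072,   0.056,  -0.   ]), 'tool_pos': array([0.2  , 0.485, 0.226]), 'tool_rot': array([-3.14 , -0.   ,  2.751]), 'contact_force': array([ 0.09 , -0.247, -0.702]), 'torque': array([-0.04 , -0.011,  0.053]), 'opening': np.float64(0.092)}
0.0188
side [0.5424 0.5985 0.7031] 464.54438938588646 [-2.3327447816443883, 0.00021275653665586702, -2.930101078456958]
top [ 0.525  -0.0334  1.073 ] 452.27625715848865 [-2.980029792558947, -0.004201661480063068, -1.5711712272537084]
[[-0.0006 -0.9599 -0.2803  0.0761]
 [ 1.     -0.0007  0.0003  0.0006]
 [-0.0005 -0.2803  0.9599 -0.1574]
 [ 0.      0.      0.      1.    ]]
cabinet side [([349.5, 279.8], 0.7), ([316.6, 327.2], 0.62)] cabinet top [([247.9, 171.5], 0.8), ([262.9, 341.4], 0.59)] Traceback (most recent call last):
  File "<stdin>", line 14, in <module>
  File "h.py", line 17, in tri
    p=np.linalg.solve(A,b); return p,[float(np.linalg.norm(np.cross(p-o,d))) for o,d in rays]
                                                           ~~~~~~~~^^^^^^^
    raise ValueError("At least one array has zero dimension")
ValueError: At least one array has zero dimension
```

```bash
sed -i 's/M=np.array(c\["rotation"\])/M=R.from_euler("xyz",c["rotation"]).as_matrix()/' h.py
python3 - <<'E'
from h import *
np.set_printoptions(precision=4,suppress=True)
C={n:read_camera(n) for n in("side","top")}
for l in ["cabinet","handle","bay","lip","bay_near","stand","rest","plate_bottom","plate_middle","plate_top","carton","sanitiser","tube_rack"]:
    rs=[]
    for n in C:
        p=place_of(n,l)
        if p: rs.append(ray(C[n],p[0]["at"])); print(l,n,[(np.round(q["at"],1).tolist(),round(q["conf"],2)) for q in p[:2]],end=' ')
    print(); 
    if len(rs)==2: print("   ",*tri(rs))
E
```

```text
cabinet side [([347.4, 279.0], 0.63)] cabinet top [([246.4, 171.1], 0.81), ([196.7, 338.6], 0.75)] 
    [ 0.6228  0.2055 -0.0077] [0.0015138584290670298, 0.0015138584290669316]
handle side [([315.7, 326.5], 0.78), ([166.6, 333.0], 0.54)] handle top [([275.8, 155.9], 0.87)] 
    [0.5506 0.2081 0.1143] [0.0019398180930474765, 0.001939818093047554]

lip side [([295.2, 278.4], 0.76), ([270.2, 199.8], 0.66)] lip top [([238.8, 154.8], 0.92)] 
    [0.6245 0.2066 0.1419] [0.0008146164259527364, 0.0008146164259528061]
bay_near side [([308.7, 266.7], 0.59)] bay_near top [([273.1, 155.5], 0.71), ([234.0, 162.1], 0.56)] 
    [0.597  0.2146 0.1212] [0.04338119481339401, 0.04338119481339372]
stand side [([186.8, 319.3], 0.88), ([295.6, 281.4], 0.58)] stand top [([244.0, 342.4], 0.89)] 
    [ 0.6214 -0.2028  0.0029] [0.004604568001459308, 0.0046045680014593976]
rest side [([170.4, 341.1], 0.91), ([164.8, 335.7], 0.25)] rest top [([264.2, 339.4], 0.77), ([235.4, 156.1], 0.72)] 
    [ 0.5732 -0.1839  0.0737] [0.0016564321291368939, 0.0016564321291368657]
plate_bottom side [([171.2, 341.0], 0.7)] 
plate_middle side [([167.1, 333.3], 0.62)] plate_middle top [([199.2, 338.2], 0.55)] 
    [ 0.6493 -0.1706  0.1088] [0.06346701187553093, 0.06346701187553075]
plate_top side [([162.8, 332.9], 0.72)] plate_top top [([260.2, 344.6], 0.84)] 
    [ 0.5871 -0.194   0.083 ] [0.004056434551017689, 0.004056434551017934]
carton side [([181.1, 267.3], 0.93)] carton top [([198.1, 337.5], 0.9)] 
    [ 0.7365 -0.1933  0.0061] [8.862014631338487e-05, 8.86201463136988e-05]
sanitiser side [([149.2, 302.7], 0.84)] sanitiser top [([223.9, 401.6], 0.57)] 
    [ 0.678  -0.3486 -0.0073] [0.0023261844710522938, 0.002326184471052462]
tube_rack side [([271.9, 201.6], 0.8)] tube_rack top [([177.9, 163.9], 0.74)] 
    [0.7498 0.1915 0.1453] [0.0021259743338440397, 0.002125974333844234]
```

View pics/top0.png

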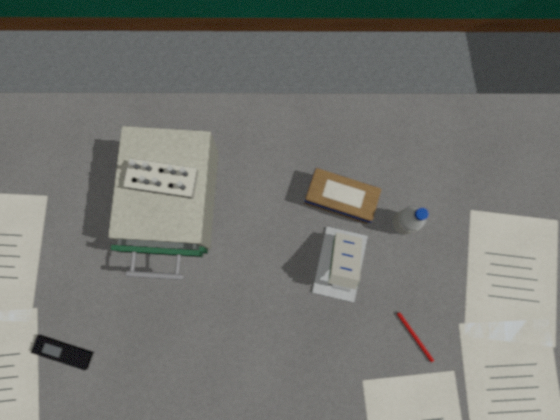

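View pics/side0.png

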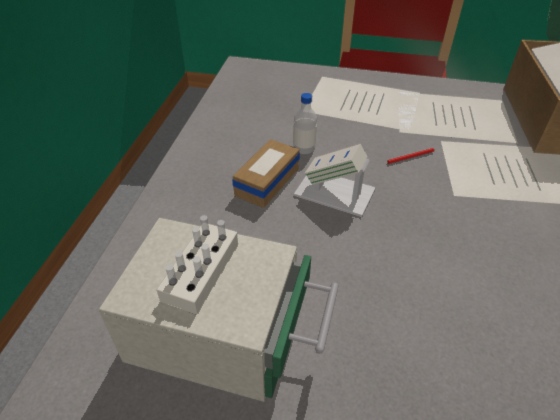

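```bash
cat >> h.py <<'E'
def plan(p,yaw,n,npre=0):
    """rows from the measured pose to p (m), yaw; straight line in n rows"""
    s=observe(); x=np.array(s["tool_pos"]); y0=s["tool_rot"][2]
    dy=(yaw-y0+np.pi)%(2*np.pi)-np.pi; out=[]
    for i in range(n):
        Rt=R.from_euler('xyz',[np.pi,0,y0+dy*i/n]).as_matrix()
        d=Rt.T@((np.array(p)-x)/n)*1000
        out.append([round(float(v),1) for v in d]+[round(-dy/n,4)])
    print(out)
E
python3 -c "
from h import *
plan([.53,.2,.27],1.52,9)"
```

```text
[[-46.0, -15.4, -4.8, np.float64(0.1368)], [-47.7, -8.9, -4.8, np.float64(0.1368)], [-48.4, -2.4, -4.8, np.float64(0.1368)], [-48.3, 4.3, -4.8, np.float64(0.1368)], [-47.3, 10.8, -4.8, np.float64(0.1368)], [-45.3, 17.2, -4.8, np.float64(0.1368)], [-42.6, 23.2, -4.8, np.float64(0.1368)], [-39.0, 28.8, -4.8, np.float64(0.1368)], [-34.7, 33.8, -4.8, np.float64(0.1368)]]
```

```bash
sed -i 's/\[round(-dy\/n,4)\]/[round(float(-dy\/n),4)]/' h.py
python3 -m inch '[[[-46,-15,-5,0.137],[-48,-9,-5,0.137],[-48,-2,-5,0.137],[-48,4,-5,0.137],[-47,11,-5,0.137],[-45,17,-5,0.137],[-43,23,-5,0.137],[-39,29,-5,0.137],[-35,34,-5,0.137],[0,0,0,0]]]' 0.3
python3 - <<'E'
from h import *
np.set_printoptions(precision=4,suppress=True)
W=wristcam(); cv2.imwrite("pics/w1.png",W["img"]); s=observe(); print(s["tool_pos"],s["tool_rot"],s["opening"],W["fx"])
for l,z in [("handle",.122),("lip",.14),("tube_rack",.15)]:
    for q in place_of("wrist",l)[:2]: print(l,np.round(q["at"],1),round(q["conf"],2),onz(ray(W,q["at"]),z))
E
```

```text
time: 2.9
tool_pos: [0.5319, 0.1979, 0.2714]
tool_rot: [3.141, 0.0, 1.513]
contact_force: [-0.3, -0.3, -1.0]
opening: 0.0319
[0.5305 0.1993 0.2713] [-3.141  -0.0001  1.5159] 0.032065319472419924 322.43842159054896
handle [180.3 302.9] 0.62 [0.5543 0.2112 0.122 ]
lip [182.5 376.4] 0.83 [0.6201 0.2089 0.14  ]
tube_rack [193.6 520.4] 0.76 [0.7455 0.1935 0.15  ]
```

View pics/w1.png

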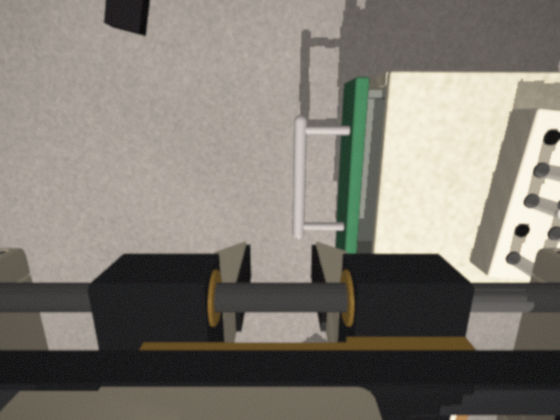

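The wrist view shows the bar from (120,300) to (237,299), the green front at column ~355, and the panel edge from (73,387) to (252,377).

```bash
python3 - <<'E'
from h import *
np.set_printoptions(precision=4,suppress=True)
W=wristcam(); g=cv2.cvtColor(W["img"],cv2.COLOR_BGR2GRAY).astype(float)
# panel edge: strongest rising gradient near line; front(green) mask edge; bar centre
b,gr,r=[W["img"][...,i].astype(float) for i in range(3)]
P=[];F=[];H=[]
for v in range(85,240,4):
    row=cv2.GaussianBlur(g[v:v+1],(5,1),0)[0]; d=np.gradient(row)
    c=387-(v-73)*10/179
    u=int(c)-8+np.argmax(d[int(c)-8:int(c)+9]); P.append(onz(ray(W,(v,u)),.15))
    m=np.where((gr[v]-r[v]>25)&(np.arange(560)<375))[0]
    if len(m): F.append(onz(ray(W,(v,m.min())),.138))
    if 126<v<232:
        w=np.clip(row[285:316]-np.median(row[270:285]),0,None); H.append(onz(ray(W,(v,np.sum(w*np.arange(285,316))/w.sum())),.122))
for n,L in(("panel",P),("front",F),("bar",H)):
    L=np.array(L)
    if len(L)<5: print(n,len(L));continue
    k=np.ones(len(L),bool)
    for _ in range(3):
        f=np.polyfit(L[k,1],L[k,0],1); e=L[:,0]-np.polyval(f,L[:,1]); k=abs(e)<max(.0015,2*e[k].std())
    print(n,"yaw",-np.arctan(f[0]),"x at y=.2075",np.polyval(f,.2075),k.sum(),e[k].std())
for v,u in((73,387),): print(onz(ray(W,(v,u)),.15))
for v,u in((118,300),(238,299)): print(onz(ray(W,(v,u)),.122))
plan([.5525,.209,.108],1.52,7)
E
```

```text
panel yaw -0.06375018916507644 x at y=.2075 0.6197943787296645 39 0.0002516733860627262
front yaw -0.06352725975963773 x at y=.2075 0.5867371638223922 30 0.0006627447630570758
bar yaw -0.047556774535962104 x at y=.2075 0.5497249049876904 21 0.0006383573597267447
[0.6197 0.3043 0.15  ]
[0.5503 0.2727 0.122 ]
[0.5452 0.155  0.122 ]
[[1.3, 3.3, 23.4, -0.0], [1.3, 3.3, 23.4, -0.0], [1.3, 3.3, 23.4, -0.0], [1.3, 3.3, 23.4, -0.0], [1.3, 3.3, 23.4, -0.0], [1.3, 3.3, 23.4, -0.0], [1.3, 3.3, 23.4, -0.0]]
```

```bash
python3 -c "
from h import *
plan([.5493,.212,.105],1.507,6)"
python3 -m inch '[[[1.8,3.1,27.7,0.0015],[1.8,3.1,27.7,0.0015],[1.8,3.1,27.7,0.0015],[1.8,3.1,27.7,0.0015],[1.8,3.1,27.7,0.0015],[1.8,3.1,27.7,0.0015],[0,0,0,0]]]'
python3 -m inch '[[[0,0,0,0],[0,0,0,0],[0,0,0,0]]]' 1 30
```

```text
[[2.0, 3.3, 27.8, 0.0021], [2.0, 3.3, 27.8, 0.0021], [2.0, 3.3, 27.8, 0.0021], [2.0, 3.3, 27.8, 0.0021], [2.0, 3.3, 27.8, 0.0021], [2.0, 3.3, 27.8, 0.0021]]
time: 4.03
tool_pos: [0.5471, 0.2107, 0.1038]
tool_rot: [-3.137, 0.001, 1.511]
contact_force: [-0.2, 0.5, 0.5]
opening: 0.0319
time: 4.4
tool_pos: [0.5498, 0.2104, 0.107]
tool_rot: [3.139, -0.001, 1.509]
contact_force: [-0.1, 0.0, 3.9]
opening: 0.011
```

```bash
python3 -m inch '[[[0,-12,0,0],[0,-16,0,0],[0,-16,0,0],[0,-16,0,0],[0,-16,0,0],[0,-16,0,0],[0,-16,0,0],[0,-12,0,0],[0,-5,0,0],[0,0,0,0]]]'
python3 -m inch '[[[0,-5,0,0],[0,-4,0,0],[0,0,0,0]]]'
```

```text
time: 5.65
tool_pos: [0.4241, 0.2181, 0.1069]
tool_rot: [3.139, -0.001, 1.509]
contact_force: [-1.1, 0.8, 8.9]
opening: 0.0109
time: 6.02
tool_pos: [0.4157, 0.2186, 0.1069]
tool_rot: [3.138, -0.001, 1.509]
contact_force: [0.5, 1.4, 7.7]
opening: 0.0106
```

```bash
python3 -m inch '[[[0,-4,0,0],[0,0,0,0]]]';python3 -m inch '[[[0,-4,0,0],[0,0,0,0]]]'; python3 -m inch '[[[0,-4,0,0],[0,0,0,0]]]'
```

```text
time: 6.28
tool_pos: [0.4138, 0.2188, 0.1069]
tool_rot: [3.134, -0.002, 1.509]
contact_force: [8.5, -2.6, 0.4]
opening: 0.0108
time: 6.52
tool_pos: [0.4138, 0.2188, 0.107]
tool_rot: [3.126, -0.002, 1.509]
contact_force: [22.8, -4.2, -9.7]
opening: 0.0111
time: 6.78
tool_pos: [0.4138, 0.2189, 0.1071]
tool_rot: [3.119, -0.003, 1.509]
contact_force: [35.7, -7.1, -21.4]
opening: 0.0109
```

```bash
python3 -m inch '[[[0,10,0,0],[0,0,0,0]]]'; python3 -m inch '[[[0,0,0,0],[0,0,0,0],[0,0,-15,0],[0,0,-40,0],[0,0,-40,0],[0,0,-40,0],[0,0,-20,-0.15],[0,0,0,-0.18],[0,0,0,-0.18],[0,0,0,-0.18]]]' 0.3; python3 -m inch '[[[0,0,0,-0.18],[0,0,0,-0.18],[0,0,0,-0.18],[0,0,0,-0.18],[0,0,0,-0.16],[0,0,0,0]]]' -1
python3 - <<'E'
from h import *
np.set_printoptions(precision=4,suppress=True)
W=wristcam(); cv2.imwrite("pics/w2.png",W["img"]); T=read_camera("top"); s=observe(); print(s["tool_pos"],s["tool_rot"])
for l,z in [("handle",.122),("lip",.14),("bay",.1),("bay_near",.1)]:
    for n,c in(("wrist",W),("top",T)):
        for q in place_of(n,l)[:1]: print(l,n,np.round(q["at"],1),round(q["conf"],2),onz(ray(c,q["at"]),z))
print(observe()["time"])
E
```

```text
time: 7.02
tool_pos: [0.4151, 0.2187, 0.1069]
tool_rot: [3.137, -0.002, 1.508]
contact_force: [3.0, -0.3, 7.6]
opening: 0.0113
time: 8.28
tool_pos: [0.4124, 0.2184, 0.2601]
tool_rot: [-3.14, -0.001, 2.205]
contact_force: [0.3, -0.4, 0.0]
opening: 0.032
time: 9.02
tool_pos: [0.4126, 0.2184, 0.2601]
tool_rot: [-3.141, -0.001, 3.078]
contact_force: [0.3, 0.4, 0.4]
opening: 0.0878
[0.4128 0.2184 0.2603] [-3.1414 -0.0007  3.0756]
handle wrist [199.  282.9] 0.92 [0.4144 0.2212 0.122 ]
handle top [342.4 150.1] 0.69 [0.4143 0.2124 0.122 ]
lip top [245.6 171.6] 0.45 [0.6098 0.1718 0.14  ]
bay wrist [325.8 284.5] 0.79 [0.5704 0.2134 0.1   ]
bay top [264.3 158.2] 0.86 [0.5734 0.2078 0.1   ]
bay_near wrist [276.4 284. ] 0.67 [0.5075 0.2168 0.1   ]
bay_near top [295.9 153.5] 0.86 [0.5069 0.215  0.1   ]
9.525
```

View pics/w2.png

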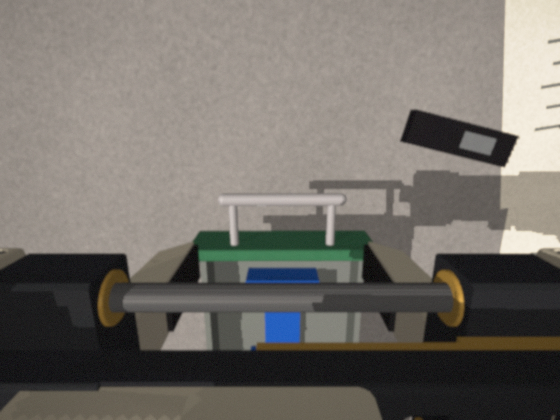

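The drawer is out at its stop: the bar is at row 199, columns 219–346, and the blue bay's near sill is at row ~275, columns 247–319. Next I'll look at the pile.

```bash
python3 -c "
from h import *
plan([.55,-.185,.27],3.05,9)"
```

```text
[[-18.0, -43.8, -1.1, 0.0031], [-18.1, -43.7, -1.1, 0.0031], [-18.3, -43.7, -1.1, 0.0031], [-18.4, -43.6, -1.1, 0.0031], [-18.6, -43.5, -1.1, 0.0031], [-18.7, -43.5, -1.1, 0.0031], [-18.8, -43.4, -1.1, 0.0031], [-19.0, -43.4, -1.1, 0.0031], [-19.1, -43.3, -1.1, 0.0031]]
```

```bash
python3 -m inch '[[[-18,-44,-1,0.003],[-18,-44,-1,0.003],[-18,-44,-1,0.003],[-18,-44,-1,0.003],[-19,-44,-1,0.003],[-19,-43,-1,0.003],[-19,-43,-1,0.003],[-19,-43,-1,0.003],[-19,-43,-1,0.003],[0,0,0,0]]]'
python3 - <<'E'
from h import *
np.set_printoptions(precision=4,suppress=True)
W=wristcam(); cv2.imwrite("pics/w3.png",W["img"]); s=observe(); print(s["tool_pos"],s["tool_rot"],s["time"])
for l,z in [("rest",.066),("plate_top",.084),("stand",0)]:
    for q in place_of("wrist",l)[:1]: print(l,np.round(q["at"],1),round(q["conf"],2),onz(ray(W,q["at"]),z))
E
```

```text
time: 10.78
tool_pos: [0.5508, -0.1878, 0.2686]
tool_rot: [-3.141, -0.001, 3.048]
contact_force: [0.4, 0.3, 0.2]
opening: 0.0916
[ 0.5504 -0.186   0.2687] [ 3.1408 -0.0011  3.0493] 10.825
plate_top [221.4 278.4] 0.6 [ 0.5902 -0.1932  0.084 ]
```

View pics/w3.png

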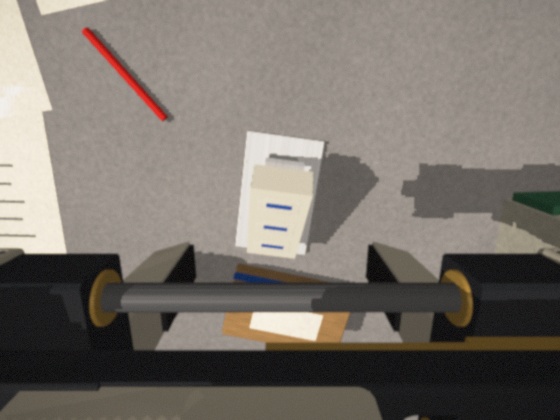

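```bash
python3 -c "
import cv2
i=cv2.imread('pics/w3.png')[120:275,225:345]; cv2.imwrite('pics/w3c.png',cv2.resize(cv2.convertScaleAbs(i,alpha=.9),None,fx=3.8,fy=3.8,interpolation=cv2.INTER_CUBIC))"
```

```text
(no output)
```

View pics/w3c.png

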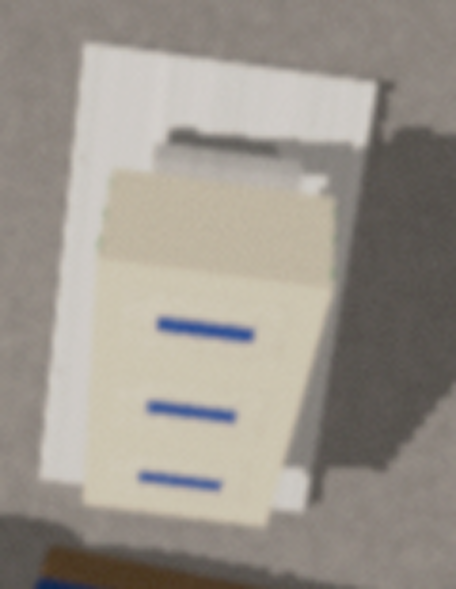

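The crop shows the pile: upper edge of its near end at (260,100)–(290,331), far top edge at (502,84)–(526,267) in crop pixels. I'll fit its pose from these.

```bash
python3 - <<'E'
from h import *
from scipy.optimize import least_squares
np.set_printoptions(precision=4,suppress=True)
W=wristcam(); S=read_camera("side")
uv=np.array([(112,172),(333,197),(100,260),(331,290),(84,502),(267,526)])/3.8+[225,120]
# image left = -y
ob=np.array([(-60,-30,0),(-60,30,0),(-60,-30,33),(-60,30,33),(60,-30,33),(60,30,33)])/1e3
def proj(c,o,M,P):
    q=(P-o)@M; return q[:,:2]/q[:,2:]*[c["fx"],c["fy"]]+[c["cx"],c["cy"]]
def res(p,full=False):
    Rm=R.from_euler('xyz',[0,p[4],p[3]]).as_matrix()
    P=ob@Rm.T+p[:3]; e=proj(W,W["o"],W["M"],P)-uv
    return e if full else np.append(e.ravel(),(p[4]-.611)/.005)
r=least_squares(res,[.58,-.19,.07,-.1,.61]); print("bottom centre,yaw,slope",r.x); print(res(r.x,1))
J=np.linalg.inv(r.jac.T@r.jac); print("sig",np.sqrt(np.diag(J)))
Rm=R.from_euler('xyz',[0,r.x[4],r.x[3]]).as_matrix()
print("pile centre",r.x[:3]+Rm@[0,0,.0165]); P=ob@Rm.T+r.x[:3]
print("side px of corners",proj(S,np.array(S["eye"]),R.from_euler("xyz",S["rotation"]).as_matrix(),P))
# grasp 8 mm uphill of the centre
g=r.x[:3]+Rm@[-.008,0,.0165]; print("grasp",g); t=g-[0,0,grip_point_offset]
plan(t,np.pi+r.x[3],8)
print("table",[onz(ray(W,v),0) for v in ((120+43/3.8,225+85/3.8),(120+82/3.8,225+378/3.8))])
E
```

```text
bottom centre,yaw,slope [ 0.5771 -0.1882  0.0626 -0.2175  0.6106]
[[ 0.3854 -0.4248]
 [ 0.0114  0.3803]
 [-0.6595  0.1567]
 [ 0.1939 -0.031 ]
 [ 0.4024  0.309 ]
 [-0.2803 -0.4176]]
sig [0.001  0.0005 0.0032 0.0079 0.0047]
pile centre [ 0.5863 -0.1903  0.0761]
side px of corners [[366.3949 158.1953]
 [357.8463 174.6888]
 [359.3559 145.6097]
 [350.3905 161.7999]
 [313.7603 159.6236]
 [303.6971 175.1255]]
grasp [ 0.5799 -0.1889  0.0807]
[[-3.7, -0.3, 26.0, 0.0161], [-3.7, -0.3, 26.0, 0.0161], [-3.7, -0.2, 26.0, 0.0161], [-3.7, -0.1, 26.0, 0.0161], [-3.7, -0.1, 26.0, 0.0161], [-3.8, -0.0, 26.0, 0.0161], [-3.7, 0.1, 26.0, 0.0161], [-3.7, 0.1, 26.0, 0.0161]]
table [array([ 0.4927, -0.2207,  0.    ]), array([ 0.5146, -0.1223,  0.    ])]
```

```bash
python3 -m inch '[[[-3.6,-0.3,25.5,0.016],[-3.6,-0.3,25.5,0.016],[-3.6,-0.2,25.5,0.016],[-3.6,-0.1,25.5,0.016],[-3.6,-0.1,25.5,0.016],[-3.6,0,25.5,0.016],[-3.6,0.1,25.5,0.016],[-3.6,0.1,25.5,0.016],[0,0,0,0]]]'
python3 -m inch '[[[0,0,0,0],[0,0,0,0],[0,0,0,0],[0,0,0,0]]]' 1 40
```

```text
time: 12.2
tool_pos: [0.5779, -0.1885, 0.064]
tool_rot: [3.141, -0.004, 2.925]
contact_force: [-1.2, -0.5, -0.4]
opening: 0.0917
time: 12.7
tool_pos: [0.5792, -0.1905, 0.0664]
tool_rot: [-3.141, 0.002, 2.924]
contact_force: [-1.7, -1.0, 3.5]
opening: 0.0599
```

```bash
python3 -m inch '[[[0,0,-8,0],[0,0,-20,0],[0,0,-35,0],[0,0,-35,0],[0,0,-35,0],[0,0,-35,0],[0,0,-16,0],[0,0,0,0]]]'
python3 - <<'E'
from h import *
S=read_camera("side"); cv2.imwrite("pics/s4.png",cv2.resize(S["img"][40:280,220:500],None,fx=2.5,fy=2.5))
plan([.548,.2131,.25],3.077,10)
E
```

```text
time: 13.7
tool_pos: [0.5792, -0.1899, 0.2509]
tool_rot: [-3.141, 0.002, 2.924]
contact_force: [-0.7, -0.4, -2.2]
opening: 0.0597
[[11.7, 38.7, -0.1, -0.0153], [11.1, 38.8, -0.1, -0.0153], [10.5, 39.0, -0.1, -0.0153], [9.9, 39.2, -0.1, -0.0153], [9.3, 39.3, -0.1, -0.0153], [8.7, 39.4, -0.1, -0.0153], [8.1, 39.6, -0.1, -0.0153], [7.5, 39.7, -0.1, -0.0153], [6.9, 39.8, -0.1, -0.0153], [6.3, 39.9, -0.1, -0.0153]]
```

View pics/s4.png

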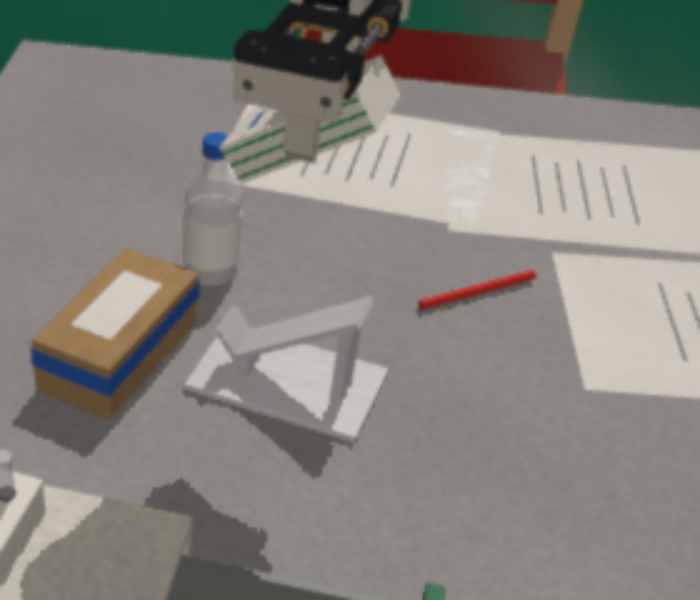

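The side view shows all three plates held together, nose down, with the stand empty and the carton and bottle unmoved. I'll carry the pile over the drawer.

```bash
python3 -m inch '[[[11.5,38.7,0,-0.0153],[11,38.8,0,-0.0153],[10.5,39,0,-0.0153],[10,39.2,0,-0.0153],[9.3,39.3,0,-0.0153],[8.7,39.4,0,-0.0153],[8,39.6,0,-0.0153],[7.5,39.7,0,-0.0153],[7,39.8,0,-0.0153],[6.3,39.9,0,-0.0153]]]'
python3 -m inch '[[[0,0,0,0],[0,0,0,0]]]'
python3 - <<'E'
from h import *
np.set_printoptions(precision=4,suppress=True)
W=wristcam(); S=read_camera("side"); T=read_camera("top")
cv2.imwrite("pics/w5.png",np.hstack([cv2.resize(W["img"][100:310,130:430],(600,420))[:, :],cv2.resize(S["img"][150:420,200:330],(200,420))]))
s=observe(); print(s["tool_pos"],s["tool_rot"])
for n,c in(("wrist",W),("side",S)):
  for l,z in(("handle",.122),("bay_near",.1)):
    for q in place_of(n,l)[:1]: print(n,l,np.round(q["at"],1),round(q["conf"],2),onz(ray(c,q["at"]),z))
E
```

```text
time: 15.0
tool_pos: [0.5475, 0.214, 0.2479]
tool_rot: [-3.141, -0.003, 3.077]
contact_force: [0.8, -0.2, -0.8]
opening: 0.0596
time: 15.25
tool_pos: [0.548, 0.2124, 0.2484]
tool_rot: [-3.141, -0.002, 3.077]
contact_force: [-0.1, -0.4, -2.0]
opening: 0.0599
[0.5485 0.2117 0.2492] [-3.1412 -0.0006  3.0753]
wrist handle [ 40.  280.6] 0.81 [0.416  0.2217 0.122 ]
wrist bay_near [152.9 279.6] 0.78 [0.5074 0.2148 0.1   ]
side handle [338.1 420.2] 0.73 [0.4195 0.2218 0.122 ]
side bay_near [329.2 358.1] 0.65 [0.5042 0.2117 0.1   ]
```

View pics/w5.png

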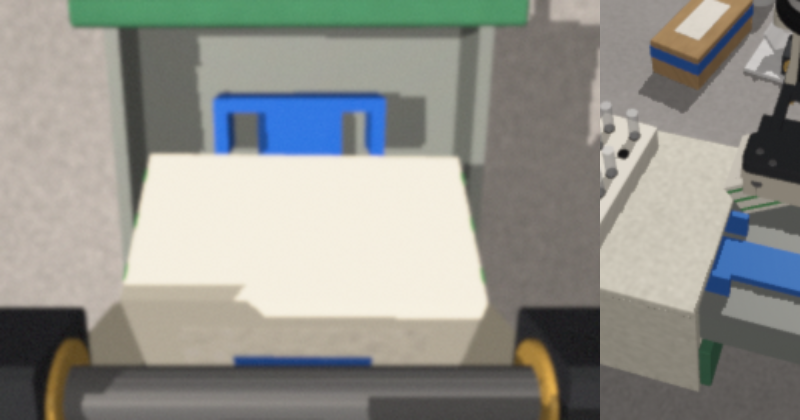

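The wrist view shows the bay sill centred at column ~280.3 and the pile end at ~282.8, so about 0.5 mm more along +y is needed. The side view shows the nose just in front of the lip. I'll descend now.

```bash
python3 -m inch '[[[0,0.3,15,0],[0,0.3,20,0],[0,0,20,0],[0,0,20,0],[0,0,15,0],[0,0,0,0]]]'
python3 -m inch '[[[0,0,5,0],[0,0,5,0],[0,0,5,0],[0,0,0,0]]]'
python3 -c "
from h import *
S=read_camera('side'); cv2.imwrite('pics/s6.png',cv2.resize(S['img'][220:400,230:450],None,fx=3,fy=3))"
```

```text
time: 16.35
tool_pos: [0.5476, 0.2132, 0.1579]
tool_rot: [-3.141, -0.003, 3.077]
contact_force: [-0.2, 0.6, -1.2]
opening: 0.0601
time: 16.85
tool_pos: [0.5482, 0.2134, 0.1441]
tool_rot: [-3.141, -0.001, 3.077]
contact_force: [-0.5, -0.0, -1.3]
opening: 0.0598
```

View pics/s6.png

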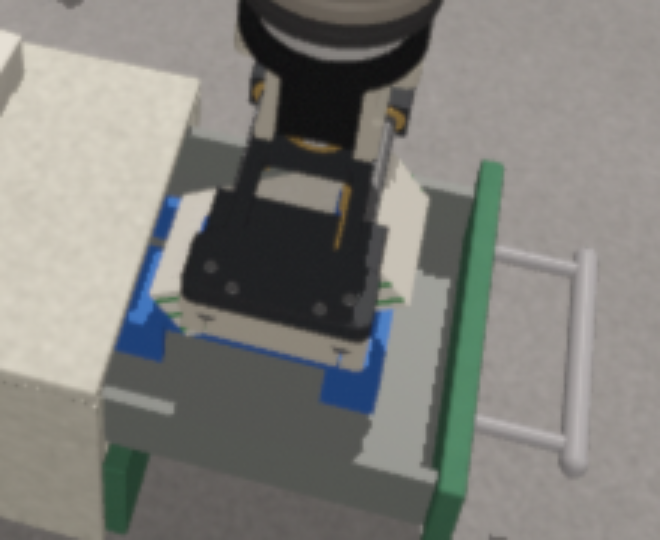

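The side view shows the nose between the far guides in front of the panel, with the near end held high.

```bash
python3 -m inch '[[[0,0,4,0],[0,0,2,0],[0,0,0,0]]]'
python3 -m inch '[[[-5,0,0,0],[-5,0,0,0],[-5,0,0,0],[-3,0,0,0],[0,0,0,0]]]'
```

```text
time: 17.27
tool_pos: [0.5484, 0.2134, 0.1383]
tool_rot: [-3.142, -0.0, 3.077]
contact_force: [-0.2, 0.3, -1.7]
opening: 0.0601
time: 17.9
tool_pos: [0.5666, 0.2122, 0.1384]
tool_rot: [3.142, -0.0, 3.077]
contact_force: [-1.0, -0.0, -1.3]
opening: 0.0596
```

```bash
python3 -m inch '[[[0,0,2,0],[0,0,2,0],[0,0,0,0]]]' - 12; python3 -m inch '[[[0,0,2,0],[0,0,2,0],[0,0,0,0]]]'
```

```text
time: 18.27
tool_pos: [0.5663, 0.2123, 0.1345]
tool_rot: [-3.142, -0.0, 3.077]
contact_force: [-1.1, -0.3, -0.9]
opening: 0.0595
time: 18.65
tool_pos: [0.5663, 0.2122, 0.1304]
tool_rot: [-3.142, -0.0, 3.077]
contact_force: [-1.5, -1.1, 0.5]
opening: 0.06
```

```bash
python3 -m inch '[[[0.3,0,2.5,0],[0.3,0,2.5,0],[0.3,0,2.5,0],[0.3,0,2.5,0],[0,0,0,0]]]'
python3 -c "
from h import *
np.set_printoptions(precision=4,suppress=True)
for n in ('side','wrist'):
  c=wristcam() if n=='wrist' else read_camera(n)
  for q in place_of(n,'handle')[:1]: print(n,q['conf'],onz(ray(c,q['at']),.122))
S=read_camera('side'); W=wristcam()
cv2.imwrite('pics/s7.png',np.hstack([cv2.resize(S['img'][240:390,240:410],(480,424)),cv2.resize(W['img'][80:310,200:360],(295,424))]))"
```

```text
time: 19.27
tool_pos: [0.5648, 0.2123, 0.1201]
tool_rot: [-3.141, -0.001, 3.077]
contact_force: [-2.0, 0.4, -0.4]
opening: 0.0599
side 0.96 [0.4178 0.2232 0.122 ]
```

View pics/s7.png

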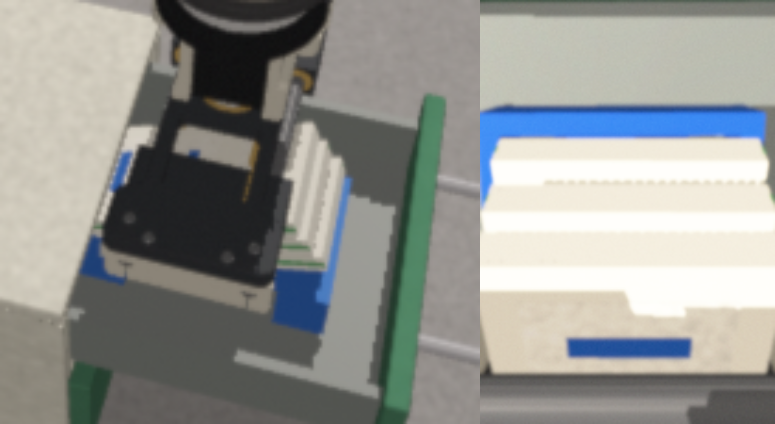

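The picture shows the plates fanned: each turned about its own pad contact, so the near ends form a staircase with the bottom plate nearest the sill (crop row ~140). The drawer is still out. I'll lower at minimum grip, let go, then square the pile by pushing the near ends with closed fingers.

```bash
python3 -m inch '[[[-0.5,0,1,0],[-0.5,0,2,0],[-0.5,0,2,0],[-0.5,0,2,0],[0,0,1,0],[0,0,0,0]]]' - 3
python3 -m inch '[[[0,0,0,0],[0,0,0,0],[0,0,0,0],[0,0,0,0]]]' -0.65
python3 -c "
from h import *
np.set_printoptions(precision=4,suppress=True)
c=wristcam(); print(c['o']); cv2.imwrite('pics/w8raw.png',c['img']); S=read_camera('side')
for q in place_of('side','handle')[:1]: print(q['conf'],onz(ray(S,q['at']),.122))
for n in('plate_top','plate_bottom','plate_middle','bay_near'):
  for q in place_of('wrist',n)[:1]: print(n,q)
cv2.imwrite('pics/s8.png',np.hstack([cv2.resize(S['img'][240:390,240:410],(480,424)),cv2.resize(c['img'][80:310,200:360],(295,424))]))"
```

```text
time: 20.32
tool_pos: [0.5673, 0.2121, 0.1124]
tool_rot: [-3.141, 0.0, 3.077]
contact_force: [-1.1, -1.3, -1.9]
opening: 0.0598
time: 20.82
tool_pos: [0.5674, 0.2123, 0.1127]
tool_rot: [3.141, 0.0, 3.077]
contact_force: [0.4, -0.5, 0.4]
opening: 0.0754
[0.4917 0.2179 0.27  ]
0.82 [0.4195 0.2242 0.122 ]
bay_near {'at': [149.2, 278.4], 'conf': 0.75}
```

View pics/s8.png

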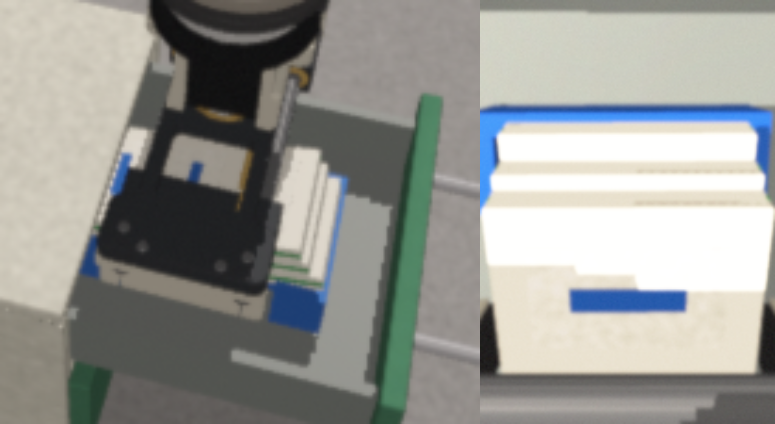

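The view shows the bottom plate's near end resting on the sill, about 3 mm over it, with the middle and top plates a few mm further in. I'll push from behind with closed fingers.

```bash
python3 -m inch '[[[0,0,-20,0],[0,0,-25,0],[0,0,-25,0],[20,0,0,0],[25,0,0,0],[25,0,0,0],[14,0,0,0],[0,0,0,0]]]' -0.65
python3 -m inch '[[[0,0,0,0],[0,0,15,0],[0,0,20,0],[0,0,15,0],[0,0,8,0],[0,0,0,0]]]' 1 20
```

```text
time: 22.18
tool_pos: [0.4831, 0.2178, 0.1829]
tool_rot: [3.141, 0.001, 3.077]
contact_force: [-0.3, -0.4, 0.8]
opening: 0.0755
time: 22.92
tool_pos: [0.4835, 0.2173, 0.1237]
tool_rot: [-3.141, -0.001, 3.077]
contact_force: [2.1, -0.3, -0.3]
opening: 0.0205
```

```bash
python3 -m inch '[[[-4,0,0,0],[-4,0,0,0],[-2,0,0,0],[0,0,0,0]]]'; python3 -m inch '[[[-2,0,0,0],[-2,0,0,0],[0,0,0,0]]]'; python3 -m inch '[[[-2,0,0,0],[0,0,0,0]]]'
python3 -c "
from h import *
np.set_printoptions(precision=4,suppress=True)
S=read_camera('side')
for q in place_of('side','handle')[:1]: print(q['conf'],onz(ray(S,q['at']),.122))"
```

```text
time: 23.42
tool_pos: [0.4935, 0.2171, 0.1246]
tool_rot: [3.141, 0.0, 3.077]
contact_force: [-0.1, -1.1, -0.2]
opening: 0.0008
time: 23.8
tool_pos: [0.4973, 0.2167, 0.1244]
tool_rot: [-3.142, -0.0, 3.077]
contact_force: [0.5, 0.9, -0.6]
opening: 0.0005
time: 24.05
tool_pos: [0.4992, 0.2166, 0.1244]
tool_rot: [-3.142, -0.001, 3.077]
contact_force: [-1.0, 0.6, -0.8]
opening: 0.0007
0.62 [0.4178 0.2241 0.122 ]
```

```bash
python3 -m inch '[[[3,0,0,0],[0,0,-20,0],[0,0,-25,0],[-20,0,-10,0],[-25,0,0,0],[-13,0,0,0],[0,0,0,0]]]'
python3 - <<'E'
from h import *
np.set_printoptions(precision=4,suppress=True)
W=wristcam(); S=read_camera("side"); cv2.imwrite("pics/w9.png",W["img"]); cv2.imwrite("pics/s9.png",S["img"]); i=W["img"].astype(int)
print(observe()["tool_pos"],observe()["opening"],W["o"])
for v in range(100,300,3):
    m=i[v,262:300].mean(0); w=np.where(i[v].min(1)>150)[0]
    print(v,np.round(m).astype(int),(w.min(),w.max(),len(w)) if len(w) else '')
E
```

```text
time: 25.02
tool_pos: [0.5544, 0.2129, 0.1791]
tool_rot: [-3.142, -0.0, 3.076]
contact_force: [0.7, 0.9, -0.5]
opening: 0.0004
[0.5535 0.2131 0.1791] 0.00035531570434714553 [0.4789 0.2186 0.3365]
100 [115 162  91] (np.int64(0), np.int64(559), 251)
103 [73 95 65] (np.int64(0), np.int64(559), 257)
106 [127 137 135] (np.int64(0), np.int64(559), 262)
109 [150 161 160] (np.int64(0), np.int64(559), 283)
112 [200 214 212] (np.int64(0), np.int64(559), 415)
115 [201 214 212] (np.int64(0), np.int64(559), 419)
118 [201 214 212] (np.int64(0), np.int64(559), 420)
121 [200 213 212] (np.int64(0), np.int64(559), 438)
124 [200 213 212] (np.int64(0), np.int64(559), 440)
127 [200 213 212] (np.int64(0), np.int64(559), 438)
130 [199 213 212] (np.int64(0), np.int64(559), 440)
133 [200 213 211] (np.int64(0), np.int64(559), 442)
136 [199 212 211] (np.int64(0), np.int64(559), 441)
139 [199 212 211] (np.int64(0), np.int64(559), 444)
142 [198 212 211] (np.int64(0), np.int64(559), 444)
145 [190 194 191] (np.int64(0), np.int64(559), 444)
148 [153  86  48] (np.int64(0), np.int64(559), 334)
151 [244 140  62] (np.i
[... 1689 characters left out ...]
32)
250 [125 142 151] (np.int64(0), np.int64(557), 330)
253 [ 99 111 117] (np.int64(25), np.int64(555), 278)
256 [70 68 69] (np.int64(26), np.int64(559), 246)
259 [69 66 65] (np.int64(27), np.int64(559), 239)
262 [68 68 69] (np.int64(27), np.int64(559), 237)
265 [69 74 77] (np.int64(28), np.int64(559), 237)
268 [68 72 77] (np.int64(29), np.int64(559), 234)
271 [56 67 75] (np.int64(30), np.int64(559), 226)
274 [55 69 78] (np.int64(29), np.int64(559), 222)
277 [57 73 83] (np.int64(31), np.int64(559), 210)
280 [58 75 87] (np.int64(32), np.int64(559), 198)
283 [63 78 88] 
286 [73 88 98] 
289 [ 77  95 106] 
292 [ 81 101 113] 
295 [ 85 106 117] 
298 [ 91 111 122] (np.int64(106), np.int64(153), 48)
```

```bash
python3 -c "
import cv2,numpy as np
a=cv2.imread('pics/w9.png')[125:260,195:365]; b=cv2.imread('pics/s9.png')[240:390,240:410]
a=cv2.convertScaleAbs(a,alpha=.75)
cv2.imwrite('pics/v9.png',np.hstack([cv2.resize(b,(330,290),interpolation=cv2.INTER_CUBIC),cv2.resize(a,(460,290),interpolation=cv2.INTER_CUBIC)]))"
```

```text
(no output)
```

View pics/v9.png

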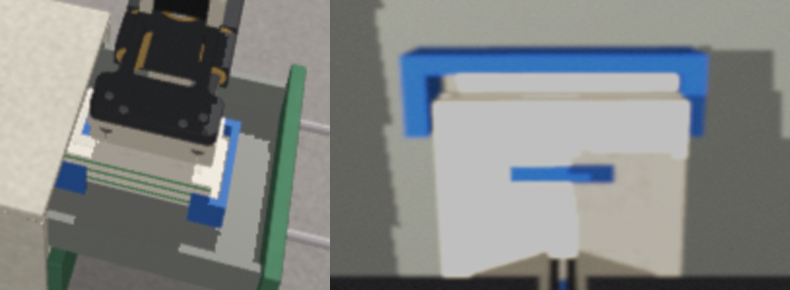

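The pile lies flat inside the bay with the sill fully visible (crop rows 50–72); the bottom plate sticks out ~6 mm nearer than the two above. I'll square it by pulling the upper two back a little, a direction that can only pull the drawer against its stop.

```bash
python3 -m inch '[[[0,0,0,0],[0,0,0,0],[0,0,0,0],[0,0,0,0],[0,0,15,0],[0,0,20,0],[0,0,20,0],[0,0,9,0],[0,0,0,0]]]' -1
python3 -m inch '[[[0,0,0,0],[0,0,0,0],[0,0,0,0],[0,0,0,0]]]' 1 10; python3 -m inch '[[[1.5,0,0,0],[1.5,0,0,0],[1.5,0,0,0],[1,0,0,0],[0,0,0,0]]]'
```

```text
time: 26.25
tool_pos: [0.5538, 0.2129, 0.1146]
tool_rot: [-3.141, -0.002, 3.077]
contact_force: [-0.4, 0.5, 0.2]
opening: 0.0857
time: 26.75
tool_pos: [0.5545, 0.2128, 0.1159]
tool_rot: [-3.141, 0.001, 3.077]
contact_force: [0.2, -1.8, 2.0]
opening: 0.0598
time: 27.38
tool_pos: [0.5491, 0.2132, 0.1159]
tool_rot: [-3.141, 0.001, 3.077]
contact_force: [2.8, -4.9, 4.7]
opening: 0.0597
```

```bash
python3 -m inch '[[[0,0,0,0],[0,0,0,0],[0,0,0,0],[0,0,0,0],[0,0,-10,0],[0,0,-25,0],[0,0,-30,0],[0,0,0,0]]]' -0.6
python3 - <<'E'
from h import *
np.set_printoptions(precision=4,suppress=True)
W=wristcam(); S=read_camera("side"); cv2.imwrite("pics/w10.png",W["img"]); cv2.imwrite("pics/s10.png",S["img"]); i=W["img"].astype(int)
print(observe()["tool_pos"],W["o"])
old=cv2.imread("pics/w9.png").astype(int)
for v in range(130,246,2):
    m=i[v,262:300].mean(0); isb=(i[v,:,0]-i[v,:,2]>70); w=(~isb)&(i[v].min(1)>170)
    a=280; b=280
    while w[a-1] and a>180:a-=1
    while w[b+1] and b<380:b+=1
    print(v,np.round(m).astype(int),a,b)
for n,c in(("side",S),("wrist",W)):
  for q in place_of(n,'handle')[:1]: print(n,q['conf'],onz(ray(c,q['at']),.122))
  for q in place_of(n,'plate_top')[:1]: print(n,q['conf'],onz(ray(c,q['at']),.122))
E
```

```text
time: 28.38
tool_pos: [0.5502, 0.2138, 0.1836]
tool_rot: [3.14, 0.006, 3.077]
contact_force: [-0.1, 0.6, -0.0]
opening: 0.0734
[0.5486 0.2134 0.1806] [0.4737 0.2193 0.3406]
130 [176 187 185] 216 342
132 [176 187 186] 216 350
134 [175 186 186] 215 347
136 [175 187 186] 213 310
138 [175 187 186] 213 308
140 [174 187 186] 214 293
142 [174 187 186] 214 319
144 [174 186 185] 214 295
146 [173 185 182] 215 286
148 [155 143 133] 280 280
150 [133  77  46] 280 280
152 [163  85  37] 280 280
154 [234 128  56] 280 280
156 [242 136  59] 280 280
158 [242 136  59] 280 280
160 [243 149  94] 280 280
162 [249 248 249] 238 321
164 [215 231 238] 239 321
166 [182 202 212] 238 322
168 [195 216 225] 235 324
170 [250 254 255] 233 325
172 [253 255 255] 233 325
174 [253 255 255] 233 325
176 [253 255 255] 233 325
178 [253 255 255] 233 325
180 [253 255 255] 233 325
182 [253 255 255] 233 325
184 [253 255 255] 233 325
186 [254 255 255] 233 325
188 [254 255 255] 233 325
190 [251 254 254] 232 325
192 [244 248 250] 218 325
194 [239 245 248] 218 324
196 [237 242 245] 218 323
198 [227 198 187] 218 288
200 [220 126  65] 280 280
202 [221 124  58] 280 280
204 [233 135  72] 280 280
206 [243 222 213] 232 295
208 [241 246 248] 233 323
210 [240 246 248] 232 323
212 [239 246 248] 232 323
214 [239 245 248] 230 323
216 [239 246 248] 229 323
218 [239 245 248] 233 322
220 [236 244 247] 230 322
222 [224 236 241] 231 322
224 [220 234 238] 234 322
226 [219 233 238] 234 322
228 [219 233 238] 233 322
230 [219 233 238] 234 322
232 [219 233 238] 234 322
234 [219 233 238] 234 322
236 [217 231 236] 234 322
238 [220 233 238] 232 322
240 [221 233 238] 234 322
242 [222 234 239] 234 322
244 [222 234 239] 234 321
side 0.82 [0.418  0.2218 0.122 ]
side 0.97 [0.5678 0.2135 0.122 ]
wrist 0.98 [0.4134 0.2234 0.122 ]
wrist 0.69 [0.5682 0.2133 0.122 ]
```

```bash
python3 -m inch '[[[0,0,-30,0],[0,0,-40,0],[0,0,-30,0],[0,0,0,0],[0,0,0,0]]]'
python3 - <<'E'
from h import *
np.set_printoptions(precision=4,suppress=True)
C={n:read_camera(n) for n in("side","top")}
for l in["carton","sanitiser","tube_rack","handle","plate_top"]:
    rs=[ray(C[n],place_of(n,l)[0]["at"]) for n in C if place_of(n,l)]
    if len(rs)==2: print(l,tri(rs)[0])
    else: print(l,len(rs))
print(observe()["contact_force"],observe()["time"]); print(hand_in())
E
```

```text
time: 29.3
tool_pos: [0.5482, 0.2133, 0.2789]
tool_rot: [-3.141, -0.002, 3.077]
contact_force: [-0.5, -0.0, 0.5]
opening: 0.0737
carton [ 0.7378 -0.1903  0.0116]
sanitiser [ 0.6772 -0.3484 -0.0091]
tube_rack [0.7504 0.1889 0.146 ]
handle [0.4144 0.2202 0.1224]
plate_top 1
[ 0.5009 -0.6103 -0.5186] 30.35
the job is handed in; nothing more can be done
None
```

I pulled the top drawer to its stop and carried the three plates over together as one pile. I tipped them nose first under the cabinet top into the blue bay and let go, handing in at about 30 s. My last checks agree that the job is done, with one deviation on the way.

**What went differently:** while I laid the pile down, the plates fanned like cards, because each turned about its own pad contact. The bottom plate's near end came to rest on the sill. I let go, pushed it off the sill with closed fingers, and then pulled the upper two plates back about 5 mm to square the pile.

**Last checks:**
- **Pile:** it lies flat to within the 1–2° I can measure, inside the guides, with the sill fully visible. The near ends are flush to about 2 mm. The top plate's centre is about 2 mm from the bay's centre along the bay.
- **Drawer:** the handle is at x = 0.414, the same as when I felt the stop.
- **Bystanders:** the carton, bottle and tube rack are where they were at the start, within the few millimetres of measuring noise.
- **Arm:** it is clear of everything, and the contact force reads about zero.
- **Missing check:** plate_top was found in only one of the two outside cameras in the final look, so its position rests on the wrist and side views taken just before the final lift.

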